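Load the balance rack with utensil pots

ROBOT

A 6-joint arm with a two-finger parallel gripper is mounted at the origin on a cart in front of the work surface, level with it; the furniture and walls round the work are solid. World frame = base frame: x ahead of the robot, y to its left, z up, the work surface at z = 0. Lengths are in m, angles in degrees, forces in N, time in s.
With the tool pointing down it reaches from about 0.25 to 0.725 m from the base axis. Payload 9.7 kg.
Tool frame: the origin (TCP) lies midway between the tips of the shut fingers; the grasp point (between the pads) lies 19 mm behind it (bot.hold_point_z is the distance from the TCP to the grasp point, in m); z points along the fingers, y is the line along which they close (so a half turn about z gives the same grasp; the last joint's range is limited). The gripper opens to 85 mm and grips with 20 to 120 N. Pads are 22 mm wide; open, the fingers measure 114 mm over their backs; the gripper's body (76 mm by 85 mm) begins 54 mm behind the grasp point. The pads swing forward as they close: fully open they stand 13 mm farther back than shut.
Start: joints at [-66.52, 4.979, 10.078, 95.1, 0, 90], TCP at [0.219, -0.504, 0.231] pointing down, gripper open.
Joint ranges: [-179.16, 179.16], [-48.56, 103.87], [-65.8, 70.77], [-126.05, 130.52], [-82.76, 87.17], [-180, 180]. Speed limits (degrees/s): [127.2, 127.2, 147.25, 180, 180, 180].

INTERFACE

Orientations are given as [roll, pitch, yaw] about the fixed x, y, z axes, in that order (R = Rz(yaw) Ry(pitch) Rx(roll)).
In Python, from workcell import bot gives the robot as it stands.
- The arm moves only by the tool play_rows, never from a script. Its argument "steps" is a list that holds one entry, the list of rows, each a list of 4 numbers: the shift along the tool's x, y, z in m, then the turn about the tool's z in rad. In form: [[[tx, ty, tz, yaw], ...]]. A call has exactly 5 rows; each row shifts and turns the commanded pose from where the row before left it, along the tool's axes as they then stand; what a row does not reach is not made up. A row lasts 1/12 s, in which the tool goes at most 41.7 mm and 7.16 degrees, less where a joint would pass 70% of its speed; a pose out of reach is approached as far as the arm can. A call is refused whole if a number of a shift passes 0.0417 or a number of a turn 0.125, either way. A call with a gripper value outside its range is refused whole. "gripper" is the finger opening in m, from 0 to 0.0854, set as the call begins (left out, the last holds). The fingers move at their own pace and stop on an object; "squeeze" is the grip in N (left out, the last holds). Time passes only in rows, so rows that do not move let the fingers close, or fill a call up. It gives the time, the measured TCP pose, the force, the opening and the grip force at its end, in the units of the state.
- bot.get_obs(): the state, without advancing time (a new reading comes with each control period).
- bot.camera(name): name is "side" or "top" or "wrist"; returns a dict with "img" (420x560x3 uint8, blue, green, red), "vfov" (degrees; the focal length in pixels is half the picture's height over the tangent of half this angle, whatever the lens; pixels are square), "cx", "cy" (the principal point, pixels), "D" ([k1, k2, p1, p2, k3] as OpenCV has them; the pictures are not rectified), "xyz" and "attitude" of the camera in the world. Camera axes: x right, y down, z forward; pixel columns grow to the right and rows downward; lengths in m; the calibration is good to about 2 mm. A picture is of the moment at which its call begins. There is no depth.
- bot.job_done(): hands the job in; it is judged then, once.
The state is a dict: "time": time; "q": joint angles; "qd": joint speeds; "joint_efforts": joint torques, N m; "ee_pos": TCP position; "tcp_rot": TCP orientation; "wrist_force": force on the tool from outside, world axes, zero at the start; "torque": the same for the moment, N m; "opening": finger opening in m; "grasp_force": force on a finger pad.
Only numpy, scipy, OpenCV 4.12 (cv2) and the standard library are available. Lean on these libraries where they do the work, as an engineer would, in place of code of your own. Each camera call takes 0.05 s, during which the arm holds its last target. There are 200 camera calls.

TASK

Hang the three empty steel utensil pots by their hooks on the balance rack, one at a time and on alternate sides: first a small pot on one side, then the large pot on the outer place of the other side, then the second small pot on the first side, so that the two small pots fill both places of that side. Never let the bar tip as far as its stop, and leave it level, the pots hanging still; do not tip the pots over or disturb the jar, mill, tin and bowl standing around.

Things in the scene. Friction and masses are not known exactly. Their poses are not given: they have to be found in the camera images.
- rack: dark steel stand, fixed to the worktop: round foot 140 mm across and 18 mm high, slim post, and on top the pivot of the bar, 280 mm above the worktop. Origin: centre of the underside of the foot; x is horizontal, square to the bar, pointing away from the robot; y runs along the level bar to its left end (seen from the robot); z up.
- bar (a joint): tilt of the steel bar (430 mm long, 12 mm thick) about the rack's x axis: 0 is level, positive raises the left (+y) end; it is sprung towards level. Stops at -0.19 and +0.19. A small pot tips it about 0.06 rad on an inner place and 0.12 on an outer place, the large pot about 0.18 on an outer place; tilts add.
- left_outer (a point): centre of the left outer hanging place, on the bar's centre line (moves with the bar), 180 mm to the left (+y) of the pivot. The place is a 36 mm wide length of bare bar, 12 mm thick, between two collars 22 mm across.
- left_inner (a point): centre of the left inner hanging place, on the bar's centre line (moves with the bar), 90 mm to the left (+y) of the pivot. The place is a 36 mm wide length of bare bar, 12 mm thick, between two collars 22 mm across.
- right_inner (a point): centre of the right inner hanging place, on the bar's centre line (moves with the bar), 90 mm to the right (-y) of the pivot. The place is a 36 mm wide length of bare bar, 12 mm thick, between two collars 22 mm across.
- right_outer (a point): centre of the right outer hanging place, on the bar's centre line (moves with the bar), 180 mm to the right (-y) of the pivot. The place is a 36 mm wide length of bare bar, 12 mm thick, between two collars 22 mm across.
- small_pot_a_hook (a point): where the bar's centre line lies inside the small pot's hook when it hangs: on the pot's upright axis, 127 mm above its underside, 62 mm above its rim. The hook is an upside-down U of flat strap, 14 mm wide (y), 26 mm thick outside along x (20 inside); its top is 10 mm above this point, its short free leg (+x side) ends 16 mm below it. Grip it here from above, across x, both legs between the fingers.
- small_pot_a: one of two like small steel pots: 64 mm across, 65 mm high to the rim, about 0.2 kg. From the rim on its -x side a strap rises to the hook above its centre. Between the hook's free leg and the rim is a 46 mm gap, open to +x, through which the bar must enter before the pot is lowered onto it. Origin: centre of the underside; z up.
- small_pot_b_hook (a point): where the bar's centre line lies inside the small pot's hook when it hangs: on the pot's upright axis, 127 mm above its underside, 62 mm above its rim. The hook is an upside-down U of flat strap, 14 mm wide (y), 26 mm thick outside along x (20 inside); its top is 10 mm above this point, its short free leg (+x side) ends 16 mm below it. Grip it here from above, across x, both legs between the fingers.
- small_pot_b: one of two like small steel pots: 64 mm across, 65 mm high to the rim, about 0.2 kg. From the rim on its -x side a strap rises to the hook above its centre. Between the hook's free leg and the rim is a 46 mm gap, open to +x, through which the bar must enter before the pot is lowered onto it. Origin: centre of the underside; z up.
- large_pot_hook (a point): where the bar's centre line lies inside the large pot's hook when it hangs: on the pot's upright axis, 152 mm above its underside, 62 mm above its rim. The hook is an upside-down U of flat strap, 14 mm wide (y), 26 mm thick outside along x (20 inside); its top is 10 mm above this point, its short free leg (+x side) ends 16 mm below it. Grip it here from above, across x, both legs between the fingers.
- large_pot: the large steel pot: 80 mm across, 90 mm high to the rim, about 0.3 kg. From the rim on its -x side a strap rises to the hook above its centre. Between the hook's free leg and the rim is a 46 mm gap, open to +x, through which the bar must enter before the pot is lowered onto it. Origin: centre of the underside; z up.
- spice_jar: glass spice jar with a red cap, 45 mm across, 106 mm high, a bystander standing loose; origin at the centre of its underside.
- mill: grey and clear salt mill, 44 mm across, 90 mm high, a bystander standing loose; origin at the centre of its underside.
- tin: food tin, 75 mm across, 58 mm high, a bystander standing loose; origin at the centre of its underside.
- pinch: pale open bowl, 84 mm across, 37 mm high, a bystander standing loose; origin at the centre of its underside.
There are look-alikes about, which are no part of the job. Leave any blue look-alike of the large_pot alone. What is shaped like the small_pot_a but orange or yellow is not meant.

How it is judged (in metres and radians):
On the way, in this order (a step that is already met when the one before it is completed fails the run):
1. one small pot hangs on the bar, the large pot not yet (((distance between any of small_pot_a_hook, small_pot_b_hook and left_inner below 0.017 m or distance between any of small_pot_a_hook, small_pot_b_hook and left_outer below 0.017 m) or (distance between any of small_pot_a_hook, small_pot_b_hook and right_inner below 0.017 m or distance between any of small_pot_a_hook, small_pot_b_hook and right_outer below 0.017 m)) and height (world z) of large_pot_hook below 0.2 m), for 0.2 s.
2. the large pot hangs on the outer place of the other side (((distance between large_pot_hook and left_outer below 0.017 m and (distance between any of small_pot_a_hook, small_pot_b_hook and right_inner below 0.017 m or distance between any of small_pot_a_hook, small_pot_b_hook and right_outer below 0.017 m)) or (distance between large_pot_hook and right_outer below 0.017 m and (distance between any of small_pot_a_hook, small_pot_b_hook and left_inner below 0.017 m or distance between any of small_pot_a_hook, small_pot_b_hook and left_outer below 0.017 m)))), for 0.2 s.
At the end, for the whole second after the job is handed in: The large pot hangs on an outer place and the two small pots on both places of the other side (each hook's point within 17 mm of its place's centre), the bar is level within 0.035 rad (2 degrees), and the bar (under 0.06 rad/s) and the pots (under 0.04 m/s) are at rest (((distance between large_pot_hook and left_outer below 0.017 m and ((distance between small_pot_a_hook and right_outer below 0.017 m and distance between small_pot_b_hook and right_inner below 0.017 m) or (distance between small_pot_b_hook and right_outer below 0.017 m and distance between small_pot_a_hook and right_inner below 0.017 m))) or (distance between large_pot_hook and right_outer below 0.017 m and ((distance between small_pot_a_hook and left_outer below 0.017 m and distance between small_pot_b_hook and left_inner below 0.017 m) or (distance between small_pot_b_hook and left_outer below 0.017 m and distance between small_pot_a_hook and left_inner below 0.017 m)))) and value of joint bar between -0.035 and 0.035 rad and velocity of joint bar between -0.06 and 0.06 rad/s and linear speed of each of small_pot_a, small_pot_b, large_pot below 0.04 m/s); the robot touches nothing.
It fails at once if the bar tips more than 0.17 rad, nearly to its stop (value of joint bar above 0.17 rad or value of joint bar below -0.17 rad).
It fails at once if a pot is tipped over by more than 0.7 rad (angle between any of small_pot_a_hook, small_pot_b_hook, large_pot_hook's own z axis and vertical above 0.7 rad).
It fails at once if the jar, mill, tin or bowl is moved by more than 40 mm (distance of any of spice_jar, mill, tin, pinch from where it was at the start of the episode above 0.04 m).
It also fails if it takes over 69 s, if anything falls off the work surface, if the arm or the gripper's body presses on something with over 40 N, if the wrist force passes 120 N, or if a joint passes its speed limit or range.

## Working session

There is one attempt and no reset: what is moved stays moved. The work goes in short steps, Python scripts to look and compute and a tool call to move; the robot and the scene stay as the last step left them, time stands still between calls to the robot, and variables do not carry over. Pictures are saved under pics/ and viewed, at most 10 in all, crops included, and the job is handed in when it is done.

Besides the shell and the picture viewer there is one more tool, called after "Emit:" in YAML: its name, and indented under it one key for each argument. play_rows: Moves the arm, as the interface text tells. Its arguments: {"type":"object","properties":{"steps":{"type":"array","items":{"type":"array","items":{"type":"array","items":{"type":"number"}}}},"gripper":{"type":"number"},"squeeze":{"type":"number"}},"required":["steps"]}

```bash
mkdir -p pics; ls
python3 - <<'E'
from workcell import bot
import cv2
o=bot.get_obs();print(o['time'],o['ee_pos'],o['tcp_rot'],o['opening'],bot.hold_point_z)
for n in ['side','top']:
    c=bot.camera(n);cv2.imwrite(f'pics/{n}0.png',c['img'] );print(n,{k:v for k,v in c.items() if k!='img'})
E
```

```text
pics
0.0 [ 0.2190554  -0.50424668  0.23057414] [-1.79924434e+02 -1.25116233e-03  2.34820389e+01] 0.08558012972449633 0.0187
side {'vfov': 46.34505197006524, 'cx': 281.6522778853968, 'cy': 208.46203723145314, 'D': array([-0.18215685,  0.        ,  0.        ,  0.        ,  0.        ]), 'xyz': array([ 0.37099233, -1.37825108,  0.98691318]), 'attitude': array([-119.82068244,    0.55425474,   -6.45520614])}
top {'vfov': 52.36271988521112, 'cx': 276.0399251486453, 'cy': 214.54414482479018, 'D': array([-0.11412307,  0.        ,  0.        ,  0.        ,  0.        ]), 'xyz': array([0.30552349, 0.04144248, 1.55117591]), 'attitude': array([-170.84821721,   -0.77940202,  -91.04581514])}
```

View pics/side0.png

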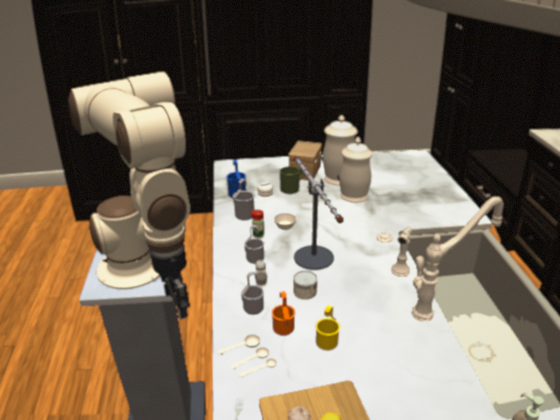

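View pics/top0.png

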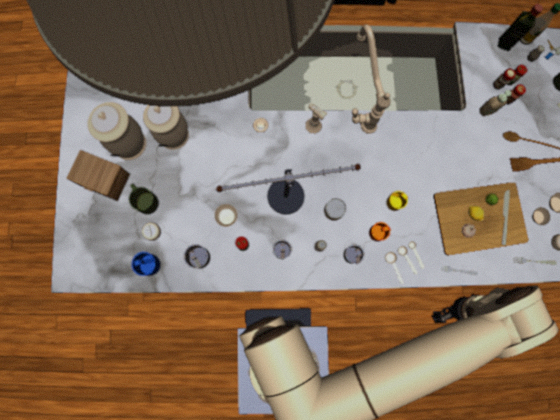

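The grey pots are large at top(198,256), small at (282,250) and small at (354,254). The same three in the side view are at (245,206), (255,250) and (253,299). Look-alikes: blue (146,264), orange (380,232), yellow (398,200), green mug (144,200). The jar, mill, tin and bowl are at top (242,243), (321,245), (336,209) and (227,215). I'll check this in a close crop.

```bash
cat > h.py <<'E'
import numpy as np, cv2
from scipy.spatial.transform import Rotation as Ro
from workcell import bot
def K(c):
    f=c['img'].shape[0]/2/np.tan(np.radians(c['vfov']/2)); return np.array([[f,0,c['cx']],[0,f,c['cy']],[0,0,1]])
def Rm(c): return Ro.from_euler('xyz',c['attitude'],degrees=True).as_matrix()
def ray(c,p):
    u=cv2.undistortPoints(np.array([[p]],float),K(c),c['D'])[0,0]; return Rm(c)@np.array([u[0],u[1],1])
def onz(c,p,z):
    d=ray(c,p); return c['xyz']+d*(z-c['xyz'][2])/d[2]
def tri(obs):
    A=0;b=0
    for c,p in obs:
        d=ray(c,p);d/=np.linalg.norm(d);M=np.eye(3)-np.outer(d,d);A=A+M;b=b+M@c['xyz']
    x=np.linalg.solve(A,b); return x
def proj(c,P):
    R=Rm(c).T; return cv2.projectPoints(np.array(P,float).reshape(-1,1,3),cv2.Rodrigues(R)[0],-R@c['xyz'],K(c),c['D'])[0][:,0]
def crop(c,x,y,w,h,s,name): cv2.imwrite(name,cv2.resize(c['img'][y:y+h,x:x+w],None,fx=s,fy=s,interpolation=cv2.INTER_CUBIC))
E
python3 - <<'E'
from h import *
import numpy as np
t=cv2.imread('pics/top0.png');s=cv2.imread('pics/side0.png')
a=cv2.resize(t[155:275,175:375],None,fx=4,fy=4,interpolation=cv2.INTER_CUBIC)
cv2.imwrite('pics/t1.png',a)
cv2.imwrite('pics/s1.png',cv2.resize(s[150:320,225:365],None,fx=3.5,fy=3.5,interpolation=cv2.INTER_CUBIC))
E
```

```text
(no output)
```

View pics/t1.png

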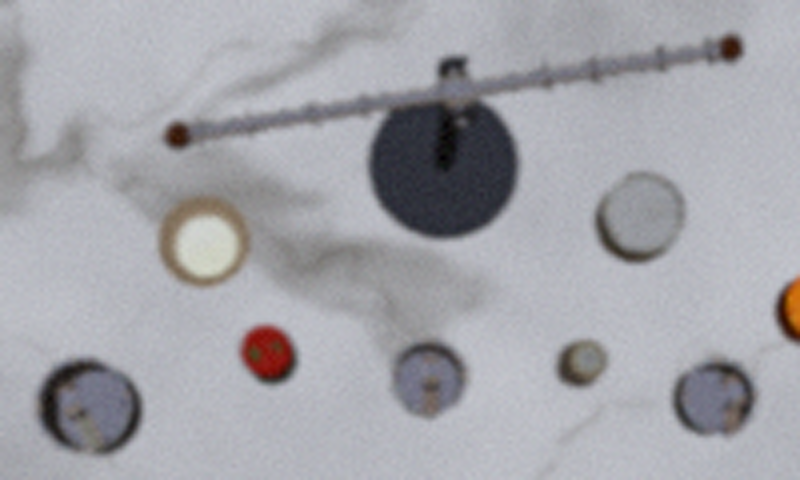

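View pics/s1.png

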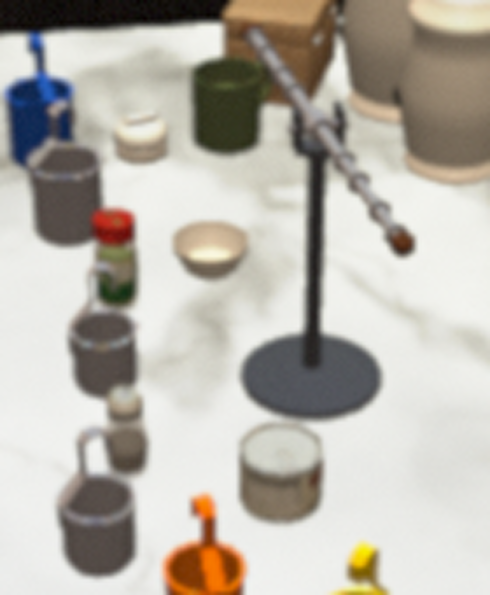

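Run:
```python
from h import *
t=bot.camera('top');s=bot.camera('side')
T=lambda x,y:(175+x/4-.4,155+y/4-.4)
S=lambda x,y:(225+x/3.5-.36,150+y/3.5-.36)
np.set_printoptions(precision=4,suppress=True)
for n,p,hz in [('large',(96,405),.09),('mid',(429,379),.065),('right',(715,398),.065)]: print(n,onz(t,T(*p),hz))
for n,p,z in [('large',(68,163),.09),('mid',(104,330),.065),('right',(98,499),.065)]: print(n,'side rim',onz(s,S(*p),z))
print('hook tri large',tri([(t,T(65,390)),(s,S(58,105))]))
for n,p,z in [('lh',(65,390),.162),('ls',(90,438),.09),('mh',(430,372),.137),('ms',(430,405),.065),('rh',(732,385),.137),('rs',(735,420),.065)]: print(n,onz(t,T(*p),z))
for n,p,z in [('lh',(58,103),.162),('ls',(36,155),.09),('mh',(103,268),.137),('ms',(80,318),.065),('rh',(94,432),.137),('rs',(68,490),.065)]: print(n,'side',onz(s,S(*p),z))
L=tri([(t,T(177,135)),(s,S(258,37))]);R=tri([(t,T(731,47)),(s,S(401,240))]);print('bar',L,R,np.linalg.norm(L-R),np.degrees(np.arctan2(*(L-R)[:2])),(L+R)/2)
print('foot',onz(t,T(444,166),.018),onz(s,S(311,375),.018))
for n,p,z in [('jar',(268,352),.106),('mill',(585,360),.09),('tin',(641,215),.058),('bowl',(204,241),.037)]: print(n,onz(t,T(*p),z))
```

```text
large [0.4017 0.2847 0.09  ]
mid [ 0.4215 -0.0011  0.065 ]
right [ 0.4001 -0.251   0.065 ]
large side rim [0.4053 0.2907 0.09  ]
mid side rim [ 0.4249 -0.0054  0.065 ]
right side rim [ 0.4033 -0.258   0.065 ]
hook tri large [0.4039 0.2986 0.1584]
lh [0.4095 0.2982 0.162 ]
ls [0.3736 0.2897 0.09  ]
mh [ 0.4217 -0.      0.137 ]
ms [ 0.3989 -0.0015  0.065 ]
rh [ 0.406  -0.2516  0.137 ]
rs [ 0.3805 -0.2678  0.065 ]
lh side [0.398  0.2952 0.162 ]
ls side [0.3707 0.3142 0.09  ]
mh side [ 0.4266 -0.0086  0.137 ]
ms side [0.4031 0.0183 0.065 ]
rh side [ 0.4029 -0.26    0.137 ]
rs side [ 0.3789 -0.2431  0.065 ]
bar [0.5985 0.194  0.2722] [ 0.6556 -0.2333  0.2837] 0.4312614224909706 -7.614029694744185 [ 0.627  -0.0196  0.278 ]
foot [ 0.62   -0.0202  0.018 ] [ 0.6218 -0.039   0.018 ]
jar [0.4435 0.1361 0.106 ]
mill [ 0.4334 -0.1349  0.09  ]
tin [ 0.5647 -0.1933  0.058 ]
bowl [0.5509 0.1975 0.037 ]
```

```bash
cat >> h.py <<'E'
def plan(xyz,yaw,n,start=None):
    o=bot.get_obs(); p=np.array(o['ee_pos']) if start is None else np.array(start[:3]); y=np.radians(o['tcp_rot'][2] if start is None else start[3])
    p0=p.copy();y0=y;xyz=np.array(xyz,float);dy=(np.radians(yaw)-y0+np.pi)%(2*np.pi)-np.pi;rows=[]
    for i in range(1,n+1):
        tgt=p0+(xyz-p0)*i/n; R=Ro.from_euler('xyz',[np.pi,0,y]).as_matrix()
        sh=np.round(R.T@(tgt-p),3); tr=np.round(-(y0+dy*i/n-y),3); rows.append([float(v) for v in sh]+[float(tr)])
        p=p+R@sh; y-=tr
    for i in range(0,n,5): print(rows[i:i+5])
    print('end',p.round(4),np.degrees(y).round(2)); return list(p)+[np.degrees(y)]
E
python3 -c "
from h import *
plan([.38,-.25,.26],90,10)"
```

```text
[[0.025, -0.017, -0.003, -0.116], [0.027, -0.014, -0.003, -0.116], [0.028, -0.011, -0.003, -0.116], [0.029, -0.007, -0.003, -0.116], [0.03, -0.004, -0.003, -0.117]]
[[0.03, -0.001, -0.002, -0.116], [0.03, 0.003, -0.003, -0.116], [0.029, 0.007, -0.003, -0.116], [0.028, 0.01, -0.003, -0.116], [0.028, 0.013, -0.003, -0.116]]
end [ 0.3804 -0.2497  0.2598] 90.0
```

Emit:
play_rows:
  steps:
    - [[0.025,-0.017,-0.003,-0.116],[0.027,-0.014,-0.003,-0.116],[0.028,-0.011,-0.003,-0.116],[0.029,-0.007,-0.003,-0.116],[0.03,-0.004,-0.003,-0.117]]

```text
time: 0.62
ee_pos: [0.3003, -0.3759, 0.2463]
tcp_rot: [-180.0, -0.0, 57.1]
wrist_force: [0.1, 0.1, -0.2]
opening: 0.0852
grasp_force: 0.0
```

Emit:
play_rows:
  steps:
    - [[0.03,-0.001,-0.002,-0.116],[0.03,0.003,-0.003,-0.116],[0.029,0.007,-0.003,-0.116],[0.028,0.01,-0.003,-0.116],[0.028,0.013,-0.003,-0.116]]

```text
time: 1.03
ee_pos: [0.3809, -0.2486, 0.2604]
tcp_rot: [180.0, 0.0, 90.3]
wrist_force: [0.2, -0.9, -1.1]
opening: 0.0851
grasp_force: 0.0
```

Run:
```python
from h import *
o=bot.get_obs();print(o['time'],o['ee_pos'],o['tcp_rot'])
c=bot.camera('wrist');print({k:v for k,v in c.items() if k!='img'})
cv2.imwrite('pics/w1.png',c['img'])
```

```text
1.0333 [ 0.38088542 -0.24857063  0.2604037 ] [1.79994458e+02 5.29407576e-03 9.03137749e+01]
{'vfov': 64.33835714758493, 'cx': 277.7067233263485, 'cy': 205.6056768796606, 'D': array([-0.04701499,  0.        ,  0.        ,  0.        ,  0.        ]), 'xyz': array([ 0.38141374, -0.18218734,  0.40256933]), 'attitude': array([ 1.64733922e+02, -1.11887582e-02,  3.10244903e-01])}
```

View pics/w1.png

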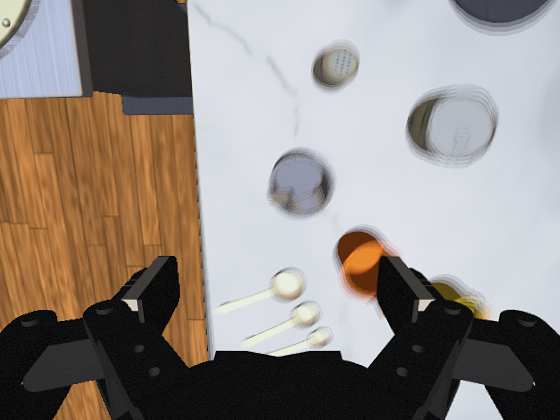

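Run:
```python
from h import *
o=bot.get_obs();print(o['time'],o['ee_pos'],o['tcp_rot'])
bot.camera('wrist');c=bot.camera('wrist');print(c['xyz'],c['attitude'])
crop(c,240,120,120,120,5,'pics/w2.png')
np.set_printoptions(precision=4,suppress=True)
for yaw in (-20,-10,0,10):
    y=np.radians(yaw); P=np.array([.4015,-.2545,0]); ex=np.array([np.cos(y),np.sin(y),0])
    print(yaw,(proj(c,[P+[0,0,.065],P-.032*ex+[0,0,.065],P-.013*ex+[0,0,.137],P+.013*ex+[0,0,.137],P+.013*ex+[0,0,.111]])-[240,120])*5)
```

```text
1.0833 [ 0.38294641 -0.24527583  0.26103723] [ 1.79901205e+02 -7.20803878e-02  9.09328714e+01]
[ 0.38221782 -0.18076793  0.40297592] [ 1.64756654e+02 -6.44381942e-02  4.71323638e-01]
-20 [[276.899  343.1296]
 [131.6151 289.8452]
 [226.1696 409.6258]
 [372.3845 462.5426]
 [356.9887 421.9589]]
-10 [[276.899  343.1296]
 [124.624  315.5667]
 [222.4279 422.4357]
 [376.4078 449.9079]
 [360.6466 410.2967]]
0 [[276.899  343.1296]
 [122.3189 341.9181]
 [221.0485 435.6103]
 [378.116  436.804 ]
 [362.179  398.2056]]
10 [[276.899  343.1296]
 [124.7127 368.0891]
 [222.0581 448.7464]
 [377.4424 423.6254]
 [361.5272 386.05  ]]
```

View pics/w2.png

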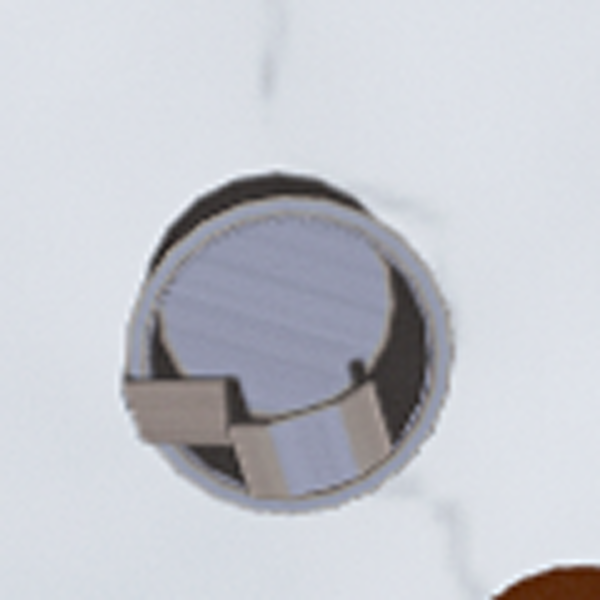

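Run:
```python
from h import *
c=bot.camera('wrist')
W=lambda x,y:(240+x/5-.4,120+y/5-.4)
np.set_printoptions(precision=4,suppress=True)
print(onz(c,W(291,354),.065),onz(c,W(313,439),.137))
a,b=onz(c,W(243,464),.137),onz(c,W(382,415),.137);print(a,b,np.linalg.norm(a-b),np.degrees(np.arctan2((b-a)[1],(b-a)[0])))
o=bot.get_obs();print(o['time'],o['ee_pos'],o['tcp_rot'],np.array(c['attitude']))
s=plan([.4045,-.2555,.24],108.5,5)
plan([.4045,-.2555,.108],108.5,5,s)
```

```text
[ 0.4031 -0.2578  0.065 ] [ 0.4025 -0.256   0.137 ]
[ 0.391  -0.2604  0.137 ] [ 0.4138 -0.2519  0.137 ] 0.024322361517038753 20.414052972710042
1.2333 [ 0.3807 -0.2493  0.2603] [-179.9956    0.0118   90.0507] [164.7297  -0.0264   0.1993]
[[-0.001, 0.005, 0.004, -0.064], [-0.002, 0.004, 0.004, -0.065], [-0.002, 0.005, 0.004, -0.064], [-0.002, 0.004, 0.004, -0.065], [-0.002, 0.005, 0.004, -0.064]]
end [ 0.4047 -0.2552  0.2403] 108.5
[[-0.0, -0.0, 0.026, -0.0], [-0.0, -0.0, 0.027, -0.0], [-0.0, -0.0, 0.026, -0.0], [-0.0, -0.0, 0.027, -0.0], [-0.0, -0.0, 0.026, -0.0]]
end [ 0.4047 -0.2552  0.1083] 108.5
```

Emit:
play_rows:
  steps:
    - [[-0.001,0.004,0.004,-0.068],[-0.002,0.004,0.004,-0.068],[-0.002,0.004,0.004,-0.068],[-0.002,0.004,0.004,-0.068],[-0.002,0.005,0.004,-0.068]]

```text
time: 1.65
ee_pos: [0.4018, -0.257, 0.2398]
tcp_rot: [-180.0, -0.0, 109.5]
wrist_force: [-0.8, -0.3, 0.5]
opening: 0.0854
grasp_force: 0.0
```

Emit:
play_rows:
  steps:
    - [[0,0,0.026,0],[0,0,0.027,0],[0,0,0.026,0],[0,0,0.027,0],[0,0,0.026,0]]

```text
time: 2.07
ee_pos: [0.4015, -0.2567, 0.1066]
tcp_rot: [-180.0, -0.0, 109.3]
wrist_force: [0.3, -0.9, 0.3]
opening: 0.0854
grasp_force: 0.0
```

Emit:
play_rows:
  steps:
    - [[0,0,0,0],[0,0,0,0],[0,0,0,0],[0,0,0,0],[0,0,0,0]]
  gripper: 0.01
  squeeze: 40

```text
time: 2.48
ee_pos: [0.4031, -0.2564, 0.11]
tcp_rot: [179.9, 0.1, 109.4]
wrist_force: [-1.3, 0.3, 13.2]
opening: 0.0253
grasp_force: 13.0
```

Emit:
play_rows:
  steps:
    - [[0,0,0,0],[0,0,0,0],[0,0,0,0],[0,0,0,0],[0,0,0,0]]

```text
time: 2.9
ee_pos: [0.4032, -0.2564, 0.1102]
tcp_rot: [179.9, 0.2, 109.5]
wrist_force: [-1.3, -1.3, 7.0]
opening: 0.0251
grasp_force: 40.4
```

Run:
```python
from h import *
o=bot.get_obs();p=list(o['ee_pos'][:2])+[.304]
s=plan(p,109.5,6)
s=plan([.570,-.210,.304],97.6,9,s)
```

```text
[[0.0, 0.0, -0.032, -0.0], [0.0, 0.0, -0.033, -0.0], [0.0, 0.0, -0.032, -0.0], [0.0, 0.0, -0.032, -0.0], [0.0, 0.0, -0.033, -0.0]]
[[0.0, 0.0, -0.032, -0.001]]
end [ 0.4032 -0.2564  0.3042] 109.53
[[-0.001, 0.019, 0.0, 0.023], [-0.001, 0.019, 0.0, 0.023], [-0.001, 0.02, 0.0, 0.023], [0.0, 0.019, 0.0, 0.024], [0.001, 0.019, 0.0, 0.023]]
[[0.001, 0.019, 0.0, 0.023], [0.001, 0.02, 0.0, 0.023], [0.002, 0.019, 0.0, 0.023], [0.002, 0.019, 0.0, 0.023]]
end [ 0.5702 -0.21    0.3042] 97.61
```

Emit:
play_rows:
  steps:
    - [[0,0,-0.015,0],[0,0,-0.033,0],[0,0,-0.037,0],[0,0,-0.037,0],[0,0,-0.037,0]]

```text
time: 3.32
ee_pos: [0.4022, -0.2555, 0.2694]
tcp_rot: [180.0, 0.0, 109.5]
wrist_force: [0.9, -1.0, -1.7]
opening: 0.0245
grasp_force: 39.9
```

Emit:
play_rows:
  steps:
    - [[0,0,-0.025,0],[0,0,-0.01,0],[-0.001,0.01,0,0.023],[-0.001,0.019,0,0.023],[-0.001,0.02,0,0.023]]

```text
time: 3.73
ee_pos: [0.4504, -0.2435, 0.3034]
tcp_rot: [179.9, 0.1, 105.4]
wrist_force: [0.2, -0.5, -2.3]
opening: 0.0251
grasp_force: 39.9
```

Emit:
play_rows:
  steps:
    - [[0,0.02,0,0.024],[0.001,0.02,0,0.023],[0.001,0.02,0,0.023],[0.001,0.02,0,0.023],[0.002,0.019,0,0.023]]

```text
time: 4.15
ee_pos: [0.5465, -0.2162, 0.3025]
tcp_rot: [180.0, 0.0, 98.8]
wrist_force: [0.2, -0.6, -1.4]
opening: 0.0254
grasp_force: 39.9
```

Emit:
play_rows:
  steps:
    - [[0.002,0.016,0,0.023],[0.001,0.009,0,0],[0,0,0,0],[0,0,0,0],[0,0,0,0]]

```text
time: 4.57
ee_pos: [0.5691, -0.2102, 0.3026]
tcp_rot: [-180.0, 0.0, 97.6]
wrist_force: [-0.4, -0.9, -1.4]
opening: 0.0248
grasp_force: 40.0
```

Run:
```python
from h import *
o=bot.get_obs();print(o['time'],o['ee_pos'],o['tcp_rot'],o['wrist_force'],o['opening'])
s=bot.camera('side');t=bot.camera('top')
a=cv2.resize(s['img'][130:310,230:430],None,fx=3,fy=3,interpolation=cv2.INTER_CUBIC)
b=cv2.resize(t['img'][130:230,180:380],None,fx=2,fy=2,interpolation=cv2.INTER_CUBIC)
cv2.imwrite('pics/c1.png',a)
```

```text
4.5667 [ 0.56906894 -0.21022885  0.30263237] [-1.79996228e+02  9.86999211e-03  9.75763403e+01] [-0.3729401  -0.94908636 -1.37088919] 0.02484883288329076
```

View pics/c1.png

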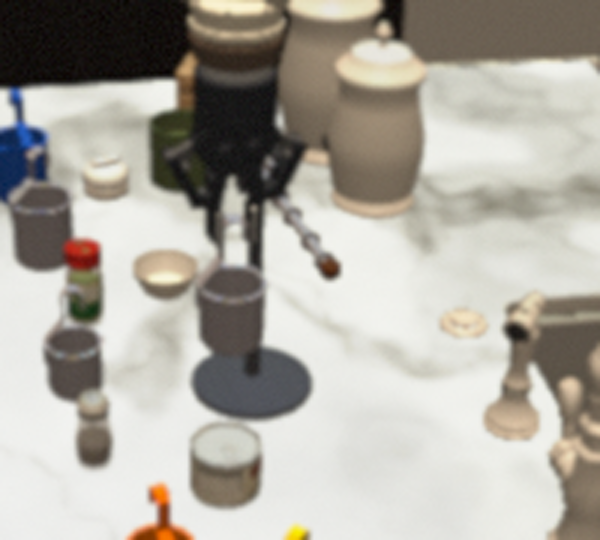

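Run:
```python
from h import *
bot.camera('wrist');c=bot.camera('wrist');img=c['img'].copy()
C=np.array([.627,-.0196,.280]);ey=np.array([-.1325,.9912,0])
P=[C+d*ey for d in (-.215,-.198,-.162,-.108,-.072,.072,.108)]
pp=proj(c,P);print(pp.round(1))
x0,y0=max(0,int(pp[:,0].min())-70),max(0,int(pp[:,1].min())-70)
cv2.imwrite('pics/w3.png',cv2.resize(img,None,fx=1.4,fy=1.4,interpolation=cv2.INTER_CUBIC))
print((pp*1.4).round(0))
```

```text
[[ 423.1  299.4]
 [ 426.8  271.9]
 [ 435.1  208.8]
 [ 448.   100.5]
 [ 456.5   19.1]
 [ 470.4 -324.5]
 [ 455.4 -359.6]]
[[ 592.  419.]
 [ 598.  381.]
 [ 609.  292.]
 [ 627.  141.]
 [ 639.   27.]
 [ 658. -454.]
 [ 638. -503.]]
```

View pics/w3.png

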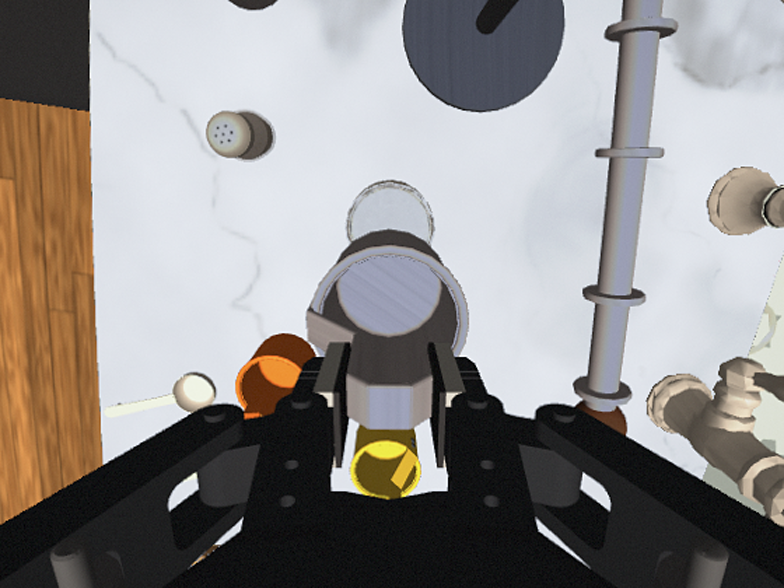

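Run:
```python
from h import *
c=bot.camera('wrist');o=bot.get_obs()
np.set_printoptions(precision=4,suppress=True)
W=lambda x,y:((x+.5)/1.4-.5,(y+.5)/1.4-.5)
print(o['time'],o['ee_pos'],c['xyz'])
for z in (.278,.282):
  a=[onz(c,W(*p),z) for p in [(605,388),(614,295),(629.5,153),(641,27)]]
  for v in a: print(v)
  d=a[3]-a[0];print(np.degrees(np.arctan2(-d[0],d[1])))
  print('outer',(a[0]+a[1])/2,'inner',(a[2]+a[3])/2,'mid inferred',)
for z in (.328,.331): print('hooktop',onz(c,W(390,407),z), onz(c,W(390,389),z),onz(c,W(389,425),z))
```

```text
4.8167 [ 0.5692 -0.2102  0.3028] [ 0.5612 -0.1444  0.445 ]
[ 0.6581 -0.2194  0.278 ]
[ 0.6516 -0.1813  0.278 ]
[ 0.6441 -0.1303  0.278 ]
[ 0.6381 -0.0902  0.278 ]
8.827991262710345
outer [ 0.6549 -0.2003  0.278 ] inner [ 0.6411 -0.1102  0.278 ] mid inferred
[ 0.6558 -0.2176  0.282 ]
[ 0.6494 -0.1804  0.282 ]
[ 0.6421 -0.1306  0.282 ]
[ 0.6362 -0.0915  0.282 ]
8.827991262710363
outer [ 0.6526 -0.199   0.282 ] inner [ 0.6392 -0.1111  0.282 ] mid inferred
hooktop [ 0.5703 -0.2103  0.328 ] [ 0.5696 -0.2048  0.328 ] [ 0.5708 -0.216   0.328 ]
hooktop [ 0.5701 -0.2086  0.331 ] [ 0.5694 -0.2032  0.331 ] [ 0.5705 -0.2142  0.331 ]
```

Emit:
play_rows:
  steps:
    - [[0,0.016,0,-0.01],[0,0.02,0,0],[0,0.02,0,0],[0,0.018,0,0],[-0.001,0.009,0,0]]

```text
time: 5.23
ee_pos: [0.6534, -0.1989, 0.3016]
tcp_rot: [-180.0, -0.0, 98.2]
wrist_force: [-0.8, 0.6, -1.9]
opening: 0.025
grasp_force: 40.2
```

Emit:
play_rows:
  steps:
    - [[0,0,0,0],[0,0,0.005,0],[0,0,0.01,0],[0,0,0.01,0],[0,0,0.005,0]]

```text
time: 5.65
ee_pos: [0.651, -0.1996, 0.2714]
tcp_rot: [-180.0, -0.0, 98.1]
wrist_force: [-0.2, -0.0, -1.8]
opening: 0.0249
grasp_force: 40.2
```

Emit:
play_rows:
  steps:
    - [[0,0,0.003,0],[0,0,0.003,0],[0,0,0.003,0],[0,0,0.003,0],[0,0,0.003,0]]

```text
time: 6.07
ee_pos: [0.6521, -0.1995, 0.2575]
tcp_rot: [180.0, 0.0, 98.1]
wrist_force: [-0.4, -0.1, -1.9]
opening: 0.0253
grasp_force: 40.3
```

Emit:
play_rows:
  steps:
    - [[0,0,0.003,0],[0,0,0.003,0],[0,0,0.003,0],[0,0,0.003,0],[0,0,0,0]]

```text
time: 6.48
ee_pos: [0.6521, -0.1993, 0.2446]
tcp_rot: [-180.0, -0.0, 98.1]
wrist_force: [0.7, -0.2, -0.6]
opening: 0.0248
grasp_force: 40.4
```

```bash
cat >> h.py <<'E'
C=np.array([.6275,-.0196,.280]);PY=8.0
def tips(s):
    # brown end knobs of the bar, tilt from the side view by best match of both ends
    h=cv2.cvtColor(s['img'],cv2.COLOR_BGR2HSV);out=[]
    ey=np.array([-np.sin(np.radians(PY)),np.cos(np.radians(PY)),0])
    m=((h[...,0]<14)|(h[...,0]>174))&(h[...,1]>90)&(h[...,2]<170)&(h[...,2]>30)
    for sg in (1,-1):
        p=proj(s,[C+sg*.213*ey])[0]; n,l,st,ce=cv2.connectedComponentsWithStats(m.astype(np.uint8))
        k=[(np.hypot(*(ce[i]-p)),i) for i in range(1,n) if st[i,4]>=6]
        d,i=min(k); best=min(np.arange(-.2,.2,.002),key=lambda a:np.hypot(*(proj(s,[C+sg*.213*(ey*np.cos(a)+np.array([0,0,np.sin(a)]))])[0]-ce[i])))
        out.append((ce[i].round(1).tolist(),p.round(1).tolist(),int(st[i,4]),round(best,3)))
    return out
E
python3 - <<'E'
from h import *
class D(dict):pass
s=bot.camera('side');now=s['img'];s0=dict(s);s0['img']=cv2.imread('pics/side0.png')
print('start',tips(s0));print('now',tips(s));print(bot.get_obs()['wrist_force'])
crop(s,260,140,120,140,4,'pics/s4.png')
E
```

```text
start [([296.0, 157.7], [297.5, 158.7], 11, np.float64(0.018)), ([339.4, 218.6], [339.6, 218.8], 22, np.float64(-0.002))]
now [([296.2, 152.0], [297.5, 158.7], 6, np.float64(0.124)), ([339.1, 225.3], [339.6, 218.8], 22, np.float64(0.104))]
[ 0.58796333 -0.5425743  -0.58733785]
```

Emit:
play_rows:
  steps:
    - [[0,0,0.002,0],[0,0,0.001,0],[0,0,0,0],[0,0,0,0],[0,0,0,0]]

```text
time: 6.95
ee_pos: [0.6521, -0.1993, 0.2424]
tcp_rot: [180.0, 0.0, 98.1]
wrist_force: [0.0, 1.0, 0.1]
opening: 0.025
grasp_force: 40.5
```

Emit:
play_rows:
  steps:
    - [[0,0,0,0],[0,0,0,0],[0,0,0,0],[0,0,0,0],[0,0,0,0]]
  gripper: 0.06

```text
time: 7.37
ee_pos: [0.6521, -0.1994, 0.2423]
tcp_rot: [-180.0, 0.0, 98.1]
wrist_force: [0.0, -0.1, -0.6]
opening: 0.0601
grasp_force: 0.0
```

Emit:
play_rows:
  steps:
    - [[0,0,-0.005,0],[0,0,-0.015,0],[0,0,-0.02,0],[0,0,-0.03,0],[0,0,-0.03,0]]

```text
time: 7.78
ee_pos: [0.6515, -0.1992, 0.342]
tcp_rot: [-180.0, -0.0, 98.1]
wrist_force: [1.7, -0.5, 0.4]
opening: 0.0599
grasp_force: 0.0
```

Run:
```python
from h import *
s=bot.camera('side');print(tips(s));o=bot.get_obs();print(o['time'],o['ee_pos'],o['tcp_rot'],o['wrist_force'],o['q'])
a=plan([.55,-.12,.38],95,5)
plan([.40,.22,.34],90,10,a)
```

```text
[([296.0, 151.5], [297.5, 158.7], 6, np.float64(0.132)), ([338.8, 226.4], [339.6, 218.8], 20, np.float64(0.124))]
7.8333 [ 0.65214942 -0.19942437  0.34922164] [179.47954117   0.24478383  98.13192878] [-1.82973108  0.26102282  5.27893944] [-1.70031754e+01  3.35572773e+01  6.06499666e+01  1.16517542e+02
 -5.31099804e-04  6.48637814e+01]
[[0.019, -0.018, -0.006, 0.011], [0.018, -0.018, -0.006, 0.011], [0.018, -0.019, -0.006, 0.011], [0.018, -0.018, -0.007, 0.011], [0.018, -0.019, -0.006, 0.011]]
end [ 0.5499 -0.1201  0.3802] 94.98
[[0.035, -0.012, 0.004, 0.009], [0.035, -0.012, 0.004, 0.008], [0.035, -0.013, 0.004, 0.009], [0.035, -0.013, 0.004, 0.009], [0.035, -0.013, 0.004, 0.008]]
[[0.034, -0.013, 0.004, 0.009], [0.035, -0.014, 0.004, 0.009], [0.034, -0.014, 0.004, 0.009], [0.035, -0.015, 0.004, 0.008], [0.034, -0.014, 0.004, 0.009]]
end [0.4004 0.2203 0.3402] 90.0
```

Run:
```python
from h import *
a=plan([.39,.28,.30],90,12,[.5499,-.1201,.3802,94.98])
```

```text
[[0.034, -0.01, 0.007, 0.007], [0.035, -0.011, 0.006, 0.007], [0.034, -0.011, 0.007, 0.008], [0.034, -0.011, 0.007, 0.007], [0.034, -0.011, 0.006, 0.007]]
[[0.034, -0.012, 0.007, 0.007], [0.034, -0.012, 0.007, 0.008], [0.034, -0.012, 0.006, 0.007], [0.033, -0.012, 0.007, 0.007], [0.034, -0.013, 0.007, 0.007]]
[[0.034, -0.013, 0.007, 0.008], [0.033, -0.013, 0.006, 0.007]]
end [0.3898 0.2799 0.3002] 90.0
```

Emit:
play_rows:
  steps:
    - [[0.019,-0.018,-0.006,0.011],[0.018,-0.018,-0.006,0.011],[0.018,-0.019,-0.006,0.011],[0.018,-0.018,-0.007,0.011],[0.018,-0.019,-0.006,0.011]]
  gripper: 0.085

```text
time: 8.25
ee_pos: [0.5489, -0.1194, 0.3719]
tcp_rot: [180.0, 0.0, 94.9]
wrist_force: [-0.0, -0.2, 0.6]
opening: 0.0849
grasp_force: 0.0
```

Emit:
play_rows:
  steps:
    - [[0.034,-0.01,0.007,0.007],[0.035,-0.011,0.006,0.007],[0.034,-0.011,0.007,0.008],[0.034,-0.011,0.007,0.007],[0.034,-0.011,0.006,0.007]]

```text
time: 8.67
ee_pos: [0.4826, 0.0478, 0.3385]
tcp_rot: [180.0, -0.0, 92.9]
wrist_force: [0.4, -0.1, 0.3]
opening: 0.0851
grasp_force: 0.0
```

Emit:
play_rows:
  steps:
    - [[0.034,-0.012,0.007,0.007],[0.034,-0.012,0.007,0.008],[0.034,-0.012,0.006,0.007],[0.033,-0.012,0.007,0.007],[0.034,-0.013,0.007,0.007]]

```text
time: 9.08
ee_pos: [0.4156, 0.2146, 0.3047]
tcp_rot: [179.9, -0.0, 90.8]
wrist_force: [1.4, -0.2, -1.0]
opening: 0.0849
grasp_force: 0.0
```

Emit:
play_rows:
  steps:
    - [[0.034,-0.013,0.007,0.008],[0.033,-0.013,0.006,0.007],[0,0,0,0],[0,0,0,0],[0,0,0,0]]

```text
time: 9.5
ee_pos: [0.3898, 0.2799, 0.2918]
tcp_rot: [180.0, -0.0, 90.1]
wrist_force: [0.0, -0.6, 0.1]
opening: 0.0854
grasp_force: 0.0
```

Run:
```python
from h import *
c=bot.camera('wrist');cv2.imwrite('pics/w5.png',c['img']);np.set_printoptions(precision=4,suppress=True)
p=proj(c,[[.403,.291,.162]])[0];x,y=int(p[0])-70,int(p[1])-85;print(x,y,p)
crop(c,x,y,140,120,5,'pics/w4.png');o=bot.get_obs();print(o['time'],o['ee_pos'],o['tcp_rot'],c['xyz'],c['attitude']);print(tips(bot.camera('side')))
```

```text
222 98 [292.4409 183.5289]
9.55 [0.3901 0.2794 0.2919] [179.9635  -0.0094  89.9796] [0.3906 0.3462 0.434 ] [164.737   -0.032    0.0449]
[([296.3, 150.9], [297.5, 158.7], 7, np.float64(0.144)), ([338.7, 226.5], [339.6, 218.8], 21, np.float64(0.124))]
```

View pics/w4.png

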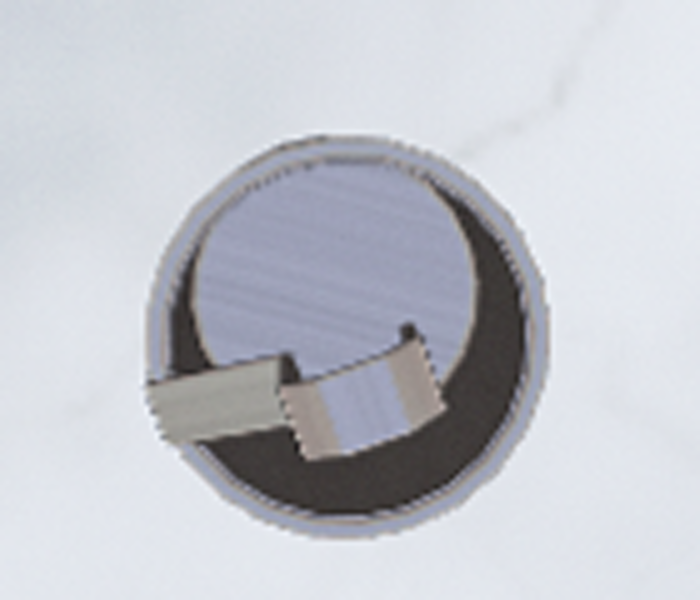

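Run:
```python
from h import *
c=bot.camera('wrist')
W=lambda x,y:(222+x/5-.4,98+y/5-.4)
np.set_printoptions(precision=4,suppress=True)
print(onz(c,W(347,336),.09),onz(c,W(365,399),.162))
a,b=onz(c,W(297,426),.162),onz(c,W(432,372),.162);print(a,b,np.linalg.norm(a-b),np.degrees(np.arctan2((b-a)[1],(b-a)[0])))
h=onz(c,W(365,399),.162)
s=plan([h[0],h[1],.26],112,5)
plan([h[0],h[1],.135],112,5,s)
```

```text
[0.4052 0.2954 0.09  ] [0.4053 0.2955 0.162 ]
[0.3941 0.2909 0.162 ] [0.4163 0.3    0.162 ] 0.023979811833068982 22.112681461256447
[[0.003, 0.003, 0.006, -0.077], [0.003, 0.003, 0.007, -0.077], [0.003, 0.004, 0.006, -0.077], [0.003, 0.003, 0.007, -0.077], [0.002, 0.004, 0.006, -0.078]]
end [0.4051 0.2956 0.26  ] 112.02
[[-0.0, 0.0, 0.025, 0.0], [-0.0, 0.0, 0.025, 0.0], [-0.0, 0.0, 0.025, 0.0], [-0.0, 0.0, 0.025, 0.0], [-0.0, 0.0, 0.025, 0.0]]
end [0.4051 0.2956 0.135 ] 112.02
```

Both estimates agree (rim and hook centre 0.405, 0.2955). Grasping the large pot.

Emit:
play_rows:
  steps:
    - [[0.003,0.003,0.006,-0.077],[0.003,0.003,0.007,-0.077],[0.003,0.004,0.006,-0.077],[0.003,0.003,0.007,-0.077],[0.002,0.004,0.006,-0.078]]

```text
time: 10.07
ee_pos: [0.4053, 0.2957, 0.2594]
tcp_rot: [180.0, -0.0, 112.2]
wrist_force: [-0.2, -0.9, -0.3]
opening: 0.0848
grasp_force: 0.0
```

Emit:
play_rows:
  steps:
    - [[0,0,0.025,0],[0,0,0.025,0],[0,0,0.025,0],[0,0,0.025,0],[0,0,0.025,0]]

```text
time: 10.48
ee_pos: [0.4052, 0.2954, 0.1336]
tcp_rot: [180.0, -0.0, 112.0]
wrist_force: [-0.1, 0.5, 0.5]
opening: 0.0846
grasp_force: 0.0
```

Emit:
play_rows:
  steps:
    - [[0,0,0,0],[0,0,0,0],[0,0,0,0],[0,0,0,0],[0,0,0,0]]
  gripper: 0.01
  squeeze: 50

```text
time: 10.9
ee_pos: [0.4052, 0.2968, 0.1363]
tcp_rot: [179.9, -0.0, 112.1]
wrist_force: [-8.4, -3.7, 24.8]
opening: 0.0252
grasp_force: 35.6
```

Emit:
play_rows:
  steps:
    - [[0,0,0,0],[0,0,0,0],[0,0,0,0],[0,0,0,0],[0,0,0,0]]

```text
time: 11.32
ee_pos: [0.4049, 0.2968, 0.1364]
tcp_rot: [179.9, -0.0, 112.1]
wrist_force: [-3.0, -1.0, 6.8]
opening: 0.0248
grasp_force: 49.2
```

Run:
```python
from h import *
print(tips(bot.camera('side')))
o=bot.get_obs();p=o['ee_pos'];print(p)
s=plan([p[0],p[1],.332],112,7)
s=plan([.513,.148,.332],98,8,s)
```

```text
[([296.0, 151.5], [297.5, 158.7], 6, np.float64(0.132)), ([338.7, 226.5], [339.6, 218.8], 21, np.float64(0.124))]
[0.40494056 0.29680484 0.13642583]
[[0.0, 0.0, -0.028, 0.0], [0.0, 0.0, -0.028, 0.001], [0.0, 0.0, -0.028, -0.0], [0.0, 0.0, -0.028, 0.0], [0.0, 0.0, -0.028, 0.0]]
[[0.0, 0.0, -0.028, 0.001], [0.0, 0.0, -0.028, -0.0]]
end [0.4049 0.2968 0.3324] 112.0
[[-0.022, 0.006, 0.0, 0.031], [-0.022, 0.006, 0.0, 0.03], [-0.022, 0.007, 0.0, 0.031], [-0.022, 0.007, 0.0, 0.03], [-0.022, 0.009, 0.0, 0.031]]
[[-0.021, 0.008, 0.0, 0.03], [-0.021, 0.01, 0.0, 0.031], [-0.02, 0.01, 0.0, 0.03]]
end [0.5129 0.1483 0.3324] 98.02
```

Run:
```python
from h import *
p=bot.get_obs()['ee_pos']
s=plan([.5235,.1444,.3265],98,10,[p[0],p[1],.3265,112])
```

```text
[[-0.019, 0.005, 0.0, 0.024], [-0.018, 0.006, 0.0, 0.025], [-0.018, 0.006, 0.0, 0.024], [-0.018, 0.007, 0.0, 0.025], [-0.018, 0.007, 0.0, 0.024]]
[[-0.018, 0.007, 0.0, 0.025], [-0.018, 0.008, 0.0, 0.024], [-0.017, 0.009, 0.0, 0.024], [-0.017, 0.009, 0.0, 0.025], [-0.017, 0.009, 0.0, 0.024]]
end [0.5237 0.1448 0.3265] 98.02
```

Emit:
play_rows:
  steps:
    - [[0,0,-0.015,0],[0,0,-0.033,0],[0,0,-0.037,0],[0,0,-0.037,0],[0,0,-0.035,0]]

```text
time: 11.78
ee_pos: [0.4043, 0.2963, 0.294]
tcp_rot: [179.9, -0.0, 112.1]
wrist_force: [1.9, 0.5, -2.7]
opening: 0.0244
grasp_force: 50.3
```

Emit:
play_rows:
  steps:
    - [[0,0,-0.024,0],[0,0,-0.009,0],[0,0,0,0],[0,0,0,0],[0,0,0,0]]

```text
time: 12.2
ee_pos: [0.4044, 0.2964, 0.3234]
tcp_rot: [-179.9, 0.0, 112.1]
wrist_force: [0.5, 0.3, -2.9]
opening: 0.0251
grasp_force: 50.3
```

Emit:
play_rows:
  steps:
    - [[-0.009,0.002,0,0.024],[-0.018,0.006,0,0.025],[-0.018,0.006,0,0.024],[-0.018,0.007,0,0.025],[-0.018,0.007,0,0.024]]

```text
time: 12.62
ee_pos: [0.4578, 0.2276, 0.3235]
tcp_rot: [-179.9, 0.0, 105.0]
wrist_force: [0.0, -0.1, -4.0]
opening: 0.025
grasp_force: 50.3
```

Emit:
play_rows:
  steps:
    - [[-0.018,0.007,-0.003,0.025],[-0.018,0.008,0,0.024],[-0.017,0.009,0,0.024],[-0.017,0.009,0,0.025],[-0.017,0.009,0,0.024]]

```text
time: 13.03
ee_pos: [0.5175, 0.1513, 0.3264]
tcp_rot: [-179.9, 0.0, 98.0]
wrist_force: [-0.2, 0.6, -2.0]
opening: 0.0249
grasp_force: 50.3
```

Emit:
play_rows:
  steps:
    - [[-0.01,0.003,0,0],[0,0,0,0],[0,0,0,0],[0,0,0,0],[0,0,0,0]]

```text
time: 13.45
ee_pos: [0.5209, 0.1439, 0.3275]
tcp_rot: [-180.0, -0.0, 98.2]
wrist_force: [-0.2, -0.4, -2.3]
opening: 0.0251
grasp_force: 50.3
```

```bash
cat >> h.py <<'E'
def prof(tilt,ds):
    bot.camera('wrist');c=bot.camera('wrist');cv2.imwrite('pics/p%.2f.png'%bot.get_obs()['time'],c['img'])
    ey=np.array([-np.sin(np.radians(PY)),np.cos(np.radians(PY)),0])*np.cos(tilt)+np.array([0,0,np.sin(tilt)])
    ex=np.array([np.cos(np.radians(PY)),np.sin(np.radians(PY)),0]); g=c['img'].astype(float)
    ks=np.arange(-24,25)
    for d in ds:
        q=proj(c,[C+d*ey+k*.001*ex for k in ks]).astype(np.float32)
        v=cv2.remap(c['img'],q[:,0].reshape(1,-1).copy(),q[:,1].reshape(1,-1).copy(),cv2.INTER_LINEAR)[0].astype(int).sum(1)//3
        print(d,q[24].round(0),dict(zip(ks[::1].tolist(),v.tolist())))
    return c
E
python3 - <<'E'
from h import *
o=bot.get_obs();print(o['time'],o['ee_pos'],o['tcp_rot'],o['wrist_force'],o['opening'])
prof(.124,[.17,.18,.19]);print(tips(bot.camera('side')))
E
```

```text
13.45 [0.52094812 0.14394607 0.32753586] [-1.79997046e+02 -1.09652499e-02  9.81908415e+01] [-0.19140138 -0.425318   -2.27977433] 0.025078024027004948
0.17 [426. 256.] {-24: 234, -23: 235, -22: 234, -21: 235, -20: 235, -19: 234, -18: 235, -17: 234, -16: 236, -15: 235, -14: 235, -13: 235, -12: 234, -11: 233, -10: 235, -9: 143, -8: 73, -7: 113, -6: 136, -5: 152, -4: 162, -3: 167, -2: 170, -1: 170, 0: 172, 1: 172, 2: 171, 3: 169, 4: 165, 5: 215, 6: 213, 7: 209, 8: 206, 9: 204, 10: 202, 11: 204, 12: 204, 13: 210, 14: 211, 15: 215, 16: 220, 17: 223, 18: 227, 19: 231, 20: 234, 21: 235, 22: 236, 23: 237, 24: 237}
0.18 [429. 240.] {-24: 235, -23: 235, -22: 235, -21: 236, -20: 236, -19: 236, -18: 237, -17: 237, -16: 237, -15: 237, -14: 237, -13: 237, -12: 236, -11: 236, -10: 237, -9: 126, -8: 77, -7: 115, -6: 136, -5: 154, -4: 160, -3: 167, -2: 170, -1: 172, 0: 173, 1: 173, 2: 170, 3: 167, 4: 172, 5: 232, 6: 233, 7: 235, 8: 236, 9: 238, 10: 238, 11: 239, 12: 239, 13: 239, 14: 239, 15: 239, 16: 239, 17: 240, 18: 240, 19: 240, 20: 239, 21: 239, 22: 238, 23: 238, 24: 238}
0.19 [432. 223.] {-24: 238, -23: 238, -22: 238, -21: 238, -20: 239, -19: 238, -18: 238, -17: 238, -16: 237, -15: 236, -14: 232, -13: 227, -12: 222, -11: 215, -10: 210, -9: 102, -8: 82, -7: 117, -6: 138, -5: 152, -4: 163, -3: 167, -2: 169, -1: 172, 0: 172, 1: 173, 2: 169, 3: 168, 4: 190, 5: 235, 6: 236, 7: 237, 8: 237, 9: 239, 10: 239, 11: 239, 12: 239, 13: 240, 14: 240, 15: 240, 16: 240, 17: 240, 18: 240, 19: 239, 20: 239, 21: 238, 22: 238, 23: 239, 24: 239}
[([296.3, 151.0], [297.5, 158.7], 6, np.float64(0.142)), ([338.7, 226.5], [339.6, 218.8], 21, np.float64(0.124))]
```

Emit:
play_rows:
  steps:
    - [[0,0.014,0,0],[0,0.02,0,0],[0,0.02,0,0],[0,0.018,0,0],[0,0.008,0,0]]

```text
time: 14.02
ee_pos: [0.6022, 0.1554, 0.3264]
tcp_rot: [-180.0, 0.0, 98.2]
wrist_force: [-0.1, 0.8, -3.5]
opening: 0.0247
grasp_force: 50.4
```

Emit:
play_rows:
  steps:
    - [[0,0,0,0],[0,0,0.005,0],[0,0,0.012,0],[0,0,0.012,0],[0,0,0.006,0]]

```text
time: 14.43
ee_pos: [0.5996, 0.1547, 0.2913]
tcp_rot: [-179.9, 0.0, 98.2]
wrist_force: [-0.4, -0.8, -3.1]
opening: 0.0247
grasp_force: 50.4
```

Emit:
play_rows:
  steps:
    - [[0,0,0.003,0],[0,0,0.003,0],[0,0,0.003,0],[0,0,0.003,0],[0,0,0.003,0]]

```text
time: 14.85
ee_pos: [0.6007, 0.1548, 0.2778]
tcp_rot: [179.9, -0.0, 98.1]
wrist_force: [0.3, 0.3, -1.9]
opening: 0.0247
grasp_force: 50.5
```

Run:
```python
from h import *
print(tips(bot.camera('side')))
```

```text
[([295.0, 110.2], [297.5, 158.7], 24, np.float64(0.198)), ([339.0, 223.7], [339.6, 218.8], 22, np.float64(0.078))]
```

Bar follows (0.124 → 0.078). Continuing down to about −0.06.

Emit:
play_rows:
  steps:
    - [[0,0,0.003,0],[0,0,0.003,0],[0,0,0.003,0],[0,0,0.003,0],[0,0,0.003,0]]

```text
time: 15.32
ee_pos: [0.6007, 0.1548, 0.2623]
tcp_rot: [180.0, -0.0, 98.1]
wrist_force: [-0.9, 2.1, 0.1]
opening: 0.0249
grasp_force: 50.6
```

Emit:
play_rows:
  steps:
    - [[0,0,0.003,0],[0,0,0.003,0],[0,0,0.002,0],[0,0,0,0],[0,0,0,0]]

```text
time: 15.73
ee_pos: [0.6006, 0.1547, 0.2545]
tcp_rot: [180.0, -0.0, 98.1]
wrist_force: [-1.1, 0.9, -0.2]
opening: 0.0252
grasp_force: 50.7
```

Run:
```python
from h import *
print(tips(bot.camera('side')),bot.get_obs()['wrist_force'])
```

```text
[([297.3, 159.3], [297.5, 158.7], 7, np.float64(-0.01)), ([339.5, 215.0], [339.6, 218.8], 22, np.float64(-0.056))] [-0.32021937  1.91473886  0.51245244]
```

Tilt is −0.056, force about zero: releasing.

Emit:
play_rows:
  steps:
    - [[0,0,0,0],[0,0,0,0],[0,0,0,0],[0,0,0,0],[0,0,0,0]]
  gripper: 0.06

```text
time: 16.2
ee_pos: [0.6006, 0.1546, 0.2546]
tcp_rot: [180.0, 0.0, 98.1]
wrist_force: [1.0, -0.7, -0.2]
opening: 0.0598
grasp_force: 0.0
```

Emit:
play_rows:
  steps:
    - [[0,0,-0.005,0],[0,0,-0.015,0],[0,0,-0.02,0],[0,0,-0.03,0],[0,0,-0.03,0]]

```text
time: 16.62
ee_pos: [0.6, 0.1545, 0.3556]
tcp_rot: [-180.0, 0.0, 98.1]
wrist_force: [1.9, 0.8, 1.3]
opening: 0.0598
grasp_force: 0.0
```

Run:
```python
from h import *
print(tips(bot.camera('side')),bot.get_obs()['wrist_force'])
a=plan([.41,.0,.262],90,10)
```

```text
[([295.2, 160.4], [297.5, 158.7], 11, np.float64(-0.03)), ([339.7, 214.9], [339.6, 218.8], 24, np.float64(-0.058))] [0.33511826 0.04192024 5.82414059]
[[-0.013, -0.021, 0.01, 0.014], [-0.013, -0.021, 0.01, 0.014], [-0.013, -0.021, 0.01, 0.015], [-0.013, -0.02, 0.01, 0.014], [-0.014, -0.02, 0.01, 0.014]]
[[-0.014, -0.02, 0.01, 0.014], [-0.014, -0.02, 0.01, 0.014], [-0.015, -0.02, 0.01, 0.015], [-0.015, -0.019, 0.01, 0.014], [-0.015, -0.02, 0.011, 0.014]]
end [4.096e-01 1.000e-04 2.615e-01] 90.0
```

Emit:
play_rows:
  steps:
    - [[-0.013,-0.021,0,0.014],[-0.013,-0.021,0.01,0.014],[-0.013,-0.021,0.01,0.015],[-0.013,-0.02,0.01,0.014],[-0.014,-0.02,0.01,0.014]]
  gripper: 0.085

```text
time: 17.08
ee_pos: [0.5048, 0.0769, 0.3143]
tcp_rot: [180.0, 0.0, 94.0]
wrist_force: [-0.7, -0.4, 0.4]
opening: 0.085
grasp_force: 0.0
```

Emit:
play_rows:
  steps:
    - [[-0.014,-0.02,0.01,0.014],[-0.014,-0.02,0.01,0.014],[-0.015,-0.02,0.01,0.015],[-0.015,-0.019,0.01,0.014],[-0.015,-0.02,0.011,0.014]]

```text
time: 17.5
ee_pos: [0.409, -0.0003, 0.2636]
tcp_rot: [179.9, 0.0, 90.0]
wrist_force: [0.7, -0.1, 0.2]
opening: 0.085
grasp_force: 0.0
```

Emit:
play_rows:
  steps:
    - [[0,0,0,0],[0,0,0,0],[0,0,0,0],[0,0,0,0],[0,0,0,0]]

```text
time: 17.92
ee_pos: [0.4107, 0.0007, 0.2638]
tcp_rot: [180.0, -0.0, 90.0]
wrist_force: [-0.1, 0.6, 0.4]
opening: 0.0847
grasp_force: 0.0
```

Run:
```python
from h import *
c=bot.camera('wrist');np.set_printoptions(precision=4,suppress=True)
p=proj(c,[[.423,-.004,.137]])[0];x,y=int(p[0])-60,int(p[1])-85;print(x,y,p)
crop(c,x,y,120,120,5,'pics/w6.png');o=bot.get_obs();print(o['time'],o['ee_pos'],o['tcp_rot']);print(tips(bot.camera('side')))
```

```text
231 117 [291.3245 202.9089]
17.9667 [0.4106 0.0007 0.2637] [179.9984  -0.0037  90.0472]
[([295.6, 160.7], [297.5, 158.7], 13, np.float64(-0.036)), ([339.5, 214.8], [339.6, 218.8], 24, np.float64(-0.06))]
```

View pics/w6.png

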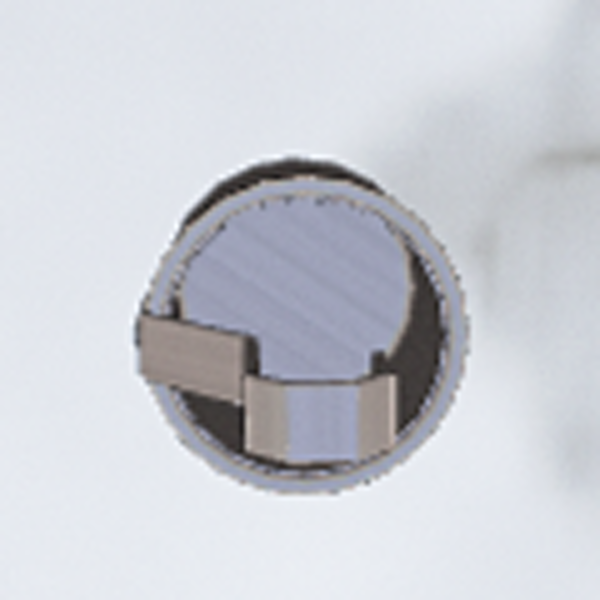

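Run:
```python
from h import *
c=bot.camera('wrist')
W=lambda x,y:(231+x/5-.4,117+y/5-.4)
np.set_printoptions(precision=4,suppress=True)
print(onz(c,W(306,335),.065),onz(c,W(320,418),.137))
a,b=onz(c,W(244,419),.137),onz(c,W(396,415),.137);print(a,b,np.linalg.norm(a-b),np.degrees(np.arctan2((b-a)[1],(b-a)[0])))
h=onz(c,W(320,418),.137)
s=plan([h[0],h[1],.235],91.5,5)
plan([h[0],h[1],.109],91.5,5,s)
```

```text
[ 0.426  -0.0023  0.065 ] [ 0.4254 -0.0017  0.137 ]
[ 0.4128 -0.0018  0.137 ] [ 0.438  -0.0011  0.137 ] 0.02526111979246864 1.5980952535255493
[[-0.0, 0.003, 0.006, -0.005], [-0.001, 0.003, 0.005, -0.005], [-0.0, 0.003, 0.006, -0.005], [-0.001, 0.003, 0.006, -0.005], [-0.0, 0.003, 0.005, -0.006]]
end [ 0.4254 -0.0013  0.2355] 91.53
[[-0.0, 0.0, 0.025, 0.0], [-0.0, 0.0, 0.026, 0.0], [-0.0, 0.0, 0.025, 0.0], [-0.0, 0.0, 0.025, 0.0], [-0.0, 0.0, 0.025, 0.0]]
end [ 0.4254 -0.0013  0.1095] 91.53
```

Emit:
play_rows:
  steps:
    - [[0,0.003,0.006,-0.005],[-0.001,0.003,0.005,-0.005],[0,0.003,0.006,-0.005],[-0.001,0.003,0.006,-0.005],[0,0.003,0.005,-0.006]]

```text
time: 18.48
ee_pos: [0.4251, -0.0017, 0.2343]
tcp_rot: [-179.9, 0.0, 91.5]
wrist_force: [0.1, -0.6, 0.6]
opening: 0.0848
grasp_force: 0.0
```

Emit:
play_rows:
  steps:
    - [[0,0,0.025,0],[0,0,0.026,0],[0,0,0.025,0],[0,0,0.025,0],[0,0,0.025,0]]

```text
time: 18.9
ee_pos: [0.4248, -0.0016, 0.1078]
tcp_rot: [-180.0, 0.0, 91.5]
wrist_force: [0.3, 0.2, -0.1]
opening: 0.085
grasp_force: 0.0
```

Emit:
play_rows:
  steps:
    - [[0,0,0,0],[0,0,0,0],[0,0,0,0],[0,0,0,0],[0,0,0,0]]
  gripper: 0.01
  squeeze: 40

```text
time: 19.32
ee_pos: [0.4258, -0.0016, 0.1111]
tcp_rot: [179.9, 0.0, 91.5]
wrist_force: [-4.7, 0.6, 26.9]
opening: 0.0251
grasp_force: 31.9
```

Emit:
play_rows:
  steps:
    - [[0,0,0,0],[0,0,0,0],[0,0,0,0],[0,0,0,0],[0,0,0,0]]

```text
time: 19.73
ee_pos: [0.4257, -0.0016, 0.1112]
tcp_rot: [179.9, 0.0, 91.5]
wrist_force: [-1.7, -0.1, 6.6]
opening: 0.0251
grasp_force: 39.5
```

Emit:
play_rows:
  steps:
    - [[0,0,-0.015,0],[0,0,-0.033,0],[0,0,-0.037,0],[0,0,-0.037,0],[0,0,-0.037,0]]

```text
time: 20.15
ee_pos: [0.4247, -0.0016, 0.2708]
tcp_rot: [180.0, 0.0, 91.5]
wrist_force: [0.2, 0.0, -1.3]
opening: 0.0249
grasp_force: 40.2
```

Emit:
play_rows:
  steps:
    - [[0,0,-0.028,0],[0,0,-0.012,0],[0,0,0,0],[0,0,0,0],[0,0,0,0]]

```text
time: 20.57
ee_pos: [0.4248, -0.0016, 0.3074]
tcp_rot: [-179.9, -0.0, 91.5]
wrist_force: [0.2, 0.5, -2.4]
opening: 0.0254
grasp_force: 40.2
```

Run:
```python
from h import *
o=bot.get_obs();print(o['ee_pos'])
plan([.5605,-.1215,.307],98,10)
```

```text
[ 0.42480387 -0.00157448  0.30735012]
[[-0.012, 0.013, 0.0, -0.011], [-0.013, 0.013, 0.0, -0.012], [-0.012, 0.013, 0.0, -0.011], [-0.013, 0.013, 0.0, -0.011], [-0.013, 0.013, 0.0, -0.012]]
[[-0.013, 0.012, 0.0, -0.011], [-0.013, 0.013, 0.0, -0.012], [-0.014, 0.012, 0.0, -0.011], [-0.013, 0.012, 0.0, -0.011], [-0.014, 0.012, 0.0, -0.012]]
end [ 0.5605 -0.1215  0.3074] 98.02
```

Emit:
play_rows:
  steps:
    - [[-0.006,0.007,0,-0.011],[-0.013,0.013,0,-0.012],[-0.013,0.013,0,-0.011],[-0.013,0.013,0,-0.011],[-0.013,0.013,0,-0.012]]

```text
time: 20.98
ee_pos: [0.4875, -0.0575, 0.3072]
tcp_rot: [-179.9, -0.0, 94.8]
wrist_force: [-0.2, 0.7, -1.8]
opening: 0.0251
grasp_force: 40.2
```

Emit:
play_rows:
  steps:
    - [[-0.013,0.012,0,-0.011],[-0.013,0.013,0,-0.012],[-0.014,0.012,0,-0.011],[-0.013,0.012,0,-0.011],[-0.014,0.012,0,-0.012]]

```text
time: 21.4
ee_pos: [0.5552, -0.1178, 0.3069]
tcp_rot: [-179.9, -0.0, 98.1]
wrist_force: [0.5, 0.1, -1.1]
opening: 0.0251
grasp_force: 40.2
```

Emit:
play_rows:
  steps:
    - [[-0.006,0.006,0,0],[0,0,0,0],[0,0,0,0],[0,0,0,0],[0,0,0,0]]

```text
time: 21.82
ee_pos: [0.5609, -0.1213, 0.3088]
tcp_rot: [180.0, -0.0, 98.0]
wrist_force: [0.1, -1.0, -2.3]
opening: 0.0254
grasp_force: 40.2
```

Run:
```python
from h import *
o=bot.get_obs();print(o['time'],o['ee_pos'],o['tcp_rot'],o['wrist_force'],o['opening'])
prof(-.06,[-.095,-.09,-.085]);print(tips(bot.camera('side')))
```

```text
21.8167 [ 0.56086451 -0.121263    0.30881401] [ 1.79983509e+02 -1.82332114e-05  9.80475897e+01] [ 0.12790624 -1.0139298  -2.2654965 ] 0.025386003750778142
-0.095 [425. 250.] {-24: 226, -23: 227, -22: 227, -21: 227, -20: 226, -19: 228, -18: 227, -17: 228, -16: 228, -15: 228, -14: 229, -13: 229, -12: 228, -11: 229, -10: 228, -9: 229, -8: 232, -7: 75, -6: 89, -5: 123, -4: 144, -3: 159, -2: 164, -1: 169, 0: 173, 1: 173, 2: 173, 3: 172, 4: 170, 5: 163, 6: 196, 7: 229, 8: 228, 9: 228, 10: 229, 11: 228, 12: 228, 13: 227, 14: 227, 15: 228, 16: 228, 17: 230, 18: 231, 19: 232, 20: 233, 21: 234, 22: 235, 23: 235, 24: 235}
-0.09 [426. 241.] {-24: 225, -23: 225, -22: 225, -21: 225, -20: 225, -19: 225, -18: 225, -17: 225, -16: 226, -15: 225, -14: 226, -13: 226, -12: 225, -11: 226, -10: 227, -9: 227, -8: 233, -7: 100, -6: 90, -5: 123, -4: 145, -3: 159, -2: 164, -1: 170, 0: 172, 1: 173, 2: 173, 3: 173, 4: 170, 5: 163, 6: 197, 7: 230, 8: 229, 9: 229, 10: 228, 11: 229, 12: 229, 13: 229, 14: 230, 15: 231, 16: 231, 17: 232, 18: 233, 19: 234, 20: 234, 21: 235, 22: 236, 23: 236, 24: 237}
-0.085 [426. 232.] {-24: 222, -23: 222, -22: 222, -21: 222, -20: 221, -19: 222, -18: 222, -17: 222, -16: 223, -15: 223, -14: 225, -13: 225, -12: 225, -11: 225, -10: 226, -9: 225, -8: 231, -7: 101, -6: 93, -5: 124, -4: 145, -3: 161, -2: 165, -1: 171, 0: 174, 1: 173, 2: 174, 3: 174, 4: 170, 5: 162, 6: 208, 7: 231, 8: 230, 9: 230, 10: 230, 11: 231, 12: 232, 13: 233, 14: 233, 15: 234, 16: 234, 17: 235, 18: 235, 19: 235, 20: 235, 21: 235, 22: 236, 23: 236, 24: 236}
[([296.8, 133.5], [297.5, 158.7], 16, np.float64(0.198)), ([339.6, 214.8], [339.6, 218.8], 25, np.float64(-0.06))]
```

Emit:
play_rows:
  steps:
    - [[0,0.014,0,0],[0,0.02,0,0],[0,0.02,0,0],[0,0.018,0,0],[0.001,0.008,0,0]]

```text
time: 22.38
ee_pos: [0.6419, -0.1091, 0.3077]
tcp_rot: [-180.0, -0.0, 98.1]
wrist_force: [0.3, -0.1, -3.2]
opening: 0.0251
grasp_force: 40.3
```

Emit:
play_rows:
  steps:
    - [[0,0,0,0],[0,0,0.005,0],[0,0,0.012,0],[0,0,0.012,0],[0,0,0.006,0]]

```text
time: 22.8
ee_pos: [0.6394, -0.1097, 0.2724]
tcp_rot: [-179.9, -0.0, 98.0]
wrist_force: [-0.1, 0.6, -2.3]
opening: 0.0251
grasp_force: 40.3
```

Emit:
play_rows:
  steps:
    - [[0,0,0.003,0],[0,0,0.003,0],[0,0,0.002,0],[0,0,0.001,0],[0,0,0,0]]

```text
time: 23.22
ee_pos: [0.6404, -0.1097, 0.2649]
tcp_rot: [180.0, 0.0, 98.0]
wrist_force: [0.5, -0.8, -0.2]
opening: 0.0252
grasp_force: 40.5
```

Run:
```python
from h import *
print(tips(bot.camera('side')),bot.get_obs()['wrist_force'])
```

```text
[([295.3, 158.0], [297.5, 158.7], 12, np.float64(0.012)), ([339.3, 218.1], [339.6, 218.8], 24, np.float64(-0.01))] [-1.10810222  0.31378449 -0.44425197]
```

Nearly level; last millimetre down, then release.

Emit:
play_rows:
  steps:
    - [[0,0,0.001,0],[0,0,0,0],[0,0,0,0],[0,0,0,0],[0,0,0,0]]

```text
time: 23.68
ee_pos: [0.6405, -0.1097, 0.2636]
tcp_rot: [180.0, 0.0, 98.0]
wrist_force: [-0.4, 0.1, 0.4]
opening: 0.0248
grasp_force: 40.6
```

Emit:
play_rows:
  steps:
    - [[0,0,0,0],[0,0,0,0],[0,0,0,0],[0,0,0,0],[0,0,0,0]]
  gripper: 0.06

```text
time: 24.1
ee_pos: [0.6405, -0.1096, 0.2635]
tcp_rot: [180.0, -0.0, 98.0]
wrist_force: [-0.6, 1.0, 0.1]
opening: 0.0601
grasp_force: 0.0
```

Emit:
play_rows:
  steps:
    - [[0,0,-0.005,0],[0,0,-0.015,0],[0,0,-0.02,0],[0,0,-0.03,0],[0,0,-0.03,0]]

```text
time: 24.52
ee_pos: [0.6397, -0.1095, 0.3647]
tcp_rot: [-180.0, -0.0, 98.0]
wrist_force: [1.5, -0.2, 0.8]
opening: 0.0602
grasp_force: 0.0
```

Emit:
play_rows:
  steps:
    - [[0,-0.01,-0.005,0],[0,-0.02,0,0],[0,-0.03,0,0],[0,-0.03,0,0],[0,-0.02,0,0]]

```text
time: 24.93
ee_pos: [0.5294, -0.1251, 0.3694]
tcp_rot: [180.0, 0.0, 98.0]
wrist_force: [0.7, -0.2, -0.1]
opening: 0.0605
grasp_force: 0.0
```

Emit:
play_rows:
  steps:
    - [[0,0,0,0],[0,0,0,0],[0,0,0,0],[0,0,0,0],[0,0,0,0]]

```text
time: 25.35
ee_pos: [0.5324, -0.1249, 0.3678]
tcp_rot: [-179.9, -0.0, 98.0]
wrist_force: [0.2, -0.6, -0.5]
opening: 0.0602
grasp_force: 0.0
```

Run:
```python
from h import *
a=bot.camera('side');print(tips(a))
for i in range(20): b=bot.camera('side')
print(tips(b))
print(cv2.absdiff(cv2.GaussianBlur(a['img'],(5,5),0),cv2.GaussianBlur(b['img'],(5,5),0))[140:300,250:380].max(),bot.get_obs()['time'])
t=bot.camera('top')
cv2.imwrite('pics/final_side.png',b['img']);cv2.imwrite('pics/final_top.png',t['img'])
# hook-in-place check: brightness-free check of the pots' rims below the places (expected pixel of the hook points)
```

```text
[([295.9, 157.5], [297.5, 158.7], 11, np.float64(0.022)), ([339.3, 218.5], [339.6, 218.8], 24, np.float64(-0.004))]
[([296.0, 157.8], [297.5, 158.7], 12, np.float64(0.018)), ([339.4, 218.4], [339.6, 218.8], 25, np.float64(-0.004))]
29 26.4
```

Run:
```python
from h import *
for i in range(30): a=bot.camera('side') if i>28 else bot.camera('side')
b=bot.camera('side');print(tips(b),bot.get_obs()['time'])
print(cv2.absdiff(cv2.GaussianBlur(a['img'],(5,5),0),cv2.GaussianBlur(b['img'],(5,5),0))[140:300,250:380].max())
print(bot.job_done())
```

```text
[([295.8, 157.9], [297.5, 158.7], 12, np.float64(0.014)), ([339.3, 218.5], [339.6, 218.8], 24, np.float64(-0.004))] 28.0
3
the job is handed in; nothing more can be done
None
```

I hung all three pots in the required order: the large one on the left outer place, the small ones on the right outer and right inner places. The bar measured level (about −0.004 rad) and still in the side camera, and I handed the job in at about 28 s; no verdict came back, and I did not look at a picture of the final scene.

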